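Put the reagent bottles on their spill saucers

ROBOT

A 6-joint arm with a two-finger parallel gripper is mounted at the origin on the work surface. World frame = base frame: x ahead of the robot, y to its left, z up, the work surface at z = 0. Lengths are in m, angles in rad, forces in N, time in s.
With the tool pointing down it reaches from about 0.35 to 0.775 m from the base axis. Payload 5.5 kg.
Tool frame: the origin (TCP) lies at the very end of the fingers, on their centre line; the grasp point (between the pads) lies 19 mm behind it; z points along the fingers, y is the direction in which the jaws open and shut (so a half turn about z gives the same grasp; the last joint's range is limited). The gripper opens to 85 mm and grips with 20 to 120 N. Pads are 22 mm wide; open, the fingers measure 114 mm over their backs; the gripper's body (76 mm by 85 mm) begins 54 mm behind the grasp point. The pads swing forward as they close: fully open they stand 13 mm farther back than shut.
Start: joints at [-1.441, 0.313, 0.046, 1.304, 0, 1.431], TCP at [0.153, -0.554, 0.231] pointing down, gripper open.
Joint ranges: [-2.76, 2.76], [-0.86, 1.69], [-1.03, 1.26], [-2.2, 2.34], [-1.47, 1.5], [-3.14, 3.14]. Speed limits (rad/s): [2.57, 2.57, 3.14, 3.14, 3.14, 3.14].

INTERFACE

Orientations are given as a unit quaternion [w, x, y, z].
In Python, from workcell import env gives the robot as it stands. The module is installed in compiled form; this text tells all that it offers.
- The arm moves only by the shell command python3 -m pendant 'ROWS' [FORCE]. ROWS is JSON, a list of rows, each an object with "fingers": the finger opening in mm, from 0 to 85.4; "delta_pos": the shift along the tool's x, y, z in mm, a list of three; "angular": the turn, a rotation vector about the tool's x, y, z in rad, a list of three. In form: [{"fingers": fingers, "delta_pos": [x, y, z], "angular": [ax, ay, az]}, ...]. A call has 1 to 12 rows; each row shifts and turns the commanded pose from where the row before left it, along the tool's axes as they then stand; what a row does not reach is not made up. A row lasts 1/10 s, in which the tool goes at most 50 mm and 8.59 degrees, less where a joint would pass 70% of its speed; a pose out of reach is approached as far as the arm can. A call is refused whole if a number of a shift passes 50 or a number of a turn 0.15, either way. A call with a gripper value outside its range is refused whole. The fingers move at their own pace and stop on an object; FORCE is the grip in N (left out, the last holds). Time passes only in rows, so rows that do not move let the fingers close. It gives the time, the measured TCP pose, the force and the opening at its end, in the units of the state.
- env.get_state(): the state, without advancing time (a new reading comes with each control period).
- env.read_camera(name): name is "scene" or "top" or "wrist"; returns the picture (400x640x3 uint8, blue, green, red); there is no depth.
- env.camera_params(name): a dict with "fx", "fy", "cx", "cy" (pixels), "view" (4x4, takes a point from world to camera coordinates). Camera axes: x right, y up, looking along -z (the intrinsics and any distortion apply to the point x, -y, -z); pixel columns grow to the right and rows downward; lengths in m; the calibration is good to about 2 mm. A picture is of the moment at which its call begins: read the wrist's pose just before it. camera_params takes no time and is no camera call; for the wrist camera it gives the pose at the moment of the call.
- env.hand_in(): hands the job in, once; it reports no verdict.
The state is a dict: "clock": time; "joint_pos": joint angles; "qvel": joint speeds; "tau": joint torques, N m; "tcp_pos": TCP position; "orientation": TCP orientation; "wrist_force": force on the tool from outside, world axes, zero at the start; "ft_torque": the same for the moment, N m; "finger_gap": finger opening in m.
Only numpy, scipy, OpenCV 4.12 (cv2) and the standard library are available. Lean on these libraries where they do the work, as an engineer would, in place of code of your own. Each camera call takes 0.05 s, during which the arm holds its last target. There are 200 camera calls.

TASK

Stand each of the four white reagent bottles upright in the spill saucer of the same colour as its cap, flat on the saucer's floor inside the rim. Set them down gently rather than dropping them, never tip a bottle over, and leave the two brown bottles standing where they are.

Things in the scene. Friction and masses are not known exactly. Their poses are not given: they have to be found in the camera images.
- bottle_orange_center (a point): loose white plastic reagent bottle with an orange screw cap: round, 42 mm across, 80 mm tall in all, 55 to 115 g, standing upright on the bench; the point is its centre, 40 mm above its underside, z up along its axis. The straight body runs from the underside to 52 mm, a shoulder narrows to 60 mm, and the cap, 26 mm across, is the top 20 mm
- bottle_blue_center (a point): loose white plastic reagent bottle with a blue screw cap: round, 42 mm across, 80 mm tall in all, 55 to 115 g, standing upright on the bench; the point is its centre, 40 mm above its underside, z up along its axis. The straight body runs from the underside to 52 mm, a shoulder narrows to 60 mm, and the cap, 26 mm across, is the top 20 mm
- bottle_green_center (a point): loose white plastic reagent bottle with a green screw cap: round, 42 mm across, 80 mm tall in all, 55 to 115 g, standing upright on the bench; the point is its centre, 40 mm above its underside, z up along its axis. The straight body runs from the underside to 52 mm, a shoulder narrows to 60 mm, and the cap, 26 mm across, is the top 20 mm
- bottle_black_center (a point): loose white plastic reagent bottle with a black screw cap: round, 42 mm across, 80 mm tall in all, 55 to 115 g, standing upright on the bench; the point is its centre, 40 mm above its underside, z up along its axis. The straight body runs from the underside to 52 mm, a shoulder narrows to 60 mm, and the cap, 26 mm across, is the top 20 mm
- amber_orange_center (a point): loose dark brown (amber) bottle with an orange cap, the same shape and size as the white ones (42 mm across, 80 mm tall); a bystander, to be left standing where it is; the point is its centre, 40 mm above its underside
- amber_blue_center (a point): loose dark brown (amber) bottle with a blue cap, the same shape and size as the white ones (42 mm across, 80 mm tall); a bystander, to be left standing where it is; the point is its centre, 40 mm above its underside
- saucer_orange: orange round spill saucer, fixed to the bench: 80 mm across outside, flat floor 70 mm across and 4 mm above the bench, rim 5 mm thick and 10 mm high; the origin is the centre of its underside, at bench height, z up
- saucer_blue: blue round spill saucer, fixed to the bench: 80 mm across outside, flat floor 70 mm across and 4 mm above the bench, rim 5 mm thick and 10 mm high; the origin is the centre of its underside, at bench height, z up
- saucer_green: green round spill saucer, fixed to the bench: 80 mm across outside, flat floor 70 mm across and 4 mm above the bench, rim 5 mm thick and 10 mm high; the origin is the centre of its underside, at bench height, z up
- saucer_black: black round spill saucer, fixed to the bench: 80 mm across outside, flat floor 70 mm across and 4 mm above the bench, rim 5 mm thick and 10 mm high; the origin is the centre of its underside, at bench height, z up
Mind the look-alikes: they are no part of the job. Leave any red or turquoise look-alike of the part that bears bottle_blue_center alone.

How it is judged:
At the end, for the whole second after the job is handed in: Each white bottle stands upright (within 0.08 rad) and at rest on the floor of the saucer of its cap's colour, its axis within 15 mm of the saucer's centre and its centre 40 to 48 mm above the saucer's underside; both brown bottles stand upright within 20 mm of where they began (horizontal distance between bottle_orange_center and saucer_orange below 0.015 m and z of bottle_orange_center in the frame of saucer_orange between 0.04 and 0.048 m and angle between each of bottle_orange_center, bottle_blue_center, bottle_green_center, bottle_black_center, amber_orange_center, amber_blue_center's own z axis and vertical below 0.08 rad and linear speed of each of bottle_orange, bottle_blue, bottle_green, bottle_black below 0.02 m/s and angular speed of each of bottle_orange, bottle_blue, bottle_green, bottle_black below 0.2 rad/s and horizontal distance between bottle_blue_center and saucer_blue below 0.015 m and z of bottle_blue_center in the frame of saucer_blue between 0.04 and 0.048 m and horizontal distance between bottle_green_center and saucer_green below 0.015 m and z of bottle_green_center in the frame of saucer_green between 0.04 and 0.048 m and horizontal distance between bottle_black_center and saucer_black below 0.015 m and z of bottle_black_center in the frame of saucer_black between 0.04 and 0.048 m and distance of each of amber_orange_center, amber_blue_center from where it was at the start of the episode below 0.02 m); the robot touches nothing.
It fails at once if a bottle, white or brown, is tipped by more than 0.6 rad (angle between any of bottle_orange_center, bottle_blue_center, bottle_green_center, bottle_black_center, amber_orange_center, amber_blue_center's own z axis and vertical above 0.6 rad).
It fails at once if a brown bottle is shifted by more than 20 mm (distance of any of amber_orange_center, amber_blue_center from where it was at the start of the episode above 0.02 m).
It fails at once if a white bottle is dropped (moves faster than 0.7 m/s, as after a fall of 25 mm, with no finger on it) ((linear speed of bottle_orange above 0.7 m/s and contact force between bottle_orange and the fingers below 0.02 N) or (linear speed of bottle_blue above 0.7 m/s and contact force between bottle_blue and the fingers below 0.02 N) or (linear speed of bottle_green above 0.7 m/s and contact force between bottle_green and the fingers below 0.02 N) or (linear speed of bottle_black above 0.7 m/s and contact force between bottle_black and the fingers below 0.02 N)).
It also fails if it takes over 109 s, if anything falls off the work surface, if the arm or the gripper's body presses on something with over 40 N, if the wrist force passes 120 N, or if a joint passes its speed limit or range.

## Working session

There is one attempt and no reset: what is moved stays moved. The work goes in short steps, Python scripts to look and compute and a shell command to move; the robot and the scene stay as the last step left them, time stands still between calls to the robot, and variables do not carry over. Pictures are saved under pics/ and viewed, about 12 in all and at most 16, crops included, and the job is handed in when it is done.

```bash
mkdir -p pics
python3 - <<'E'
from workcell import env
import cv2,numpy as np
np.set_printoptions(precision=4,suppress=True)
for n in("top","scene"):
    cv2.imwrite(f"pics/{n}0.png",env.read_camera(n)); print(n,env.camera_params(n))
print(env.get_state())
E
```

```text
top {'fx': 378.6260908409234, 'fy': 378.6260908409234, 'cx': 315.1367840734232, 'cy': 195.07908148306987, 'view': array([[-0.0225, -0.9997,  0.0075, -0.0016],
       [ 0.988 , -0.0211,  0.1528, -0.6151],
       [-0.1526,  0.0108,  0.9882, -1.0876],
       [ 0.    ,  0.    ,  0.    ,  1.    ]])}
scene {'fx': 407.46213447837533, 'fy': 407.46213447837533, 'cx': 320.82524899018426, 'cy': 201.3414826593267, 'view': array([[ 0.5871,  0.8094,  0.015 , -0.3315],
       [-0.4781,  0.3317,  0.8132,  0.2229],
       [ 0.6532, -0.4846,  0.5817, -1.4784],
       [ 0.    ,  0.    ,  0.    ,  1.    ]])}
{'clock': 0.1, 'joint_pos': array([-1.4406,  0.3139,  0.0451,  1.3036, -0.    ,  1.4312]), 'qvel': array([ 0.0005, -0.0014,  0.0028, -0.0006, -0.0003, -0.    ]), 'tau': array([  0.0041, -48.1721,  29.9247,   0.0126,  -0.    ,   0.    ]), 'tcp_pos': array([ 0.1532, -0.5537,  0.2305]), 'orientation': array([-0.0008,  0.9909,  0.1345, -0.    ]), 'wrist_force': array([ 0.2794, -0.2225, -0.856 ]), 'ft_torque': array([-0.0084,  0.0396, -0.0479]), 'finger_gap': 0.08550933127166628}
```

View pics/top0.png

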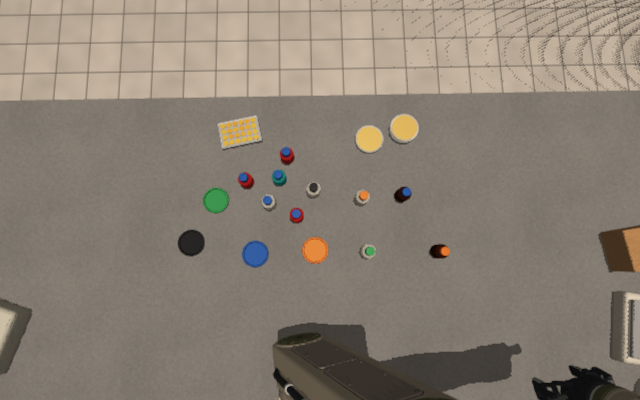

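View pics/scene0.png

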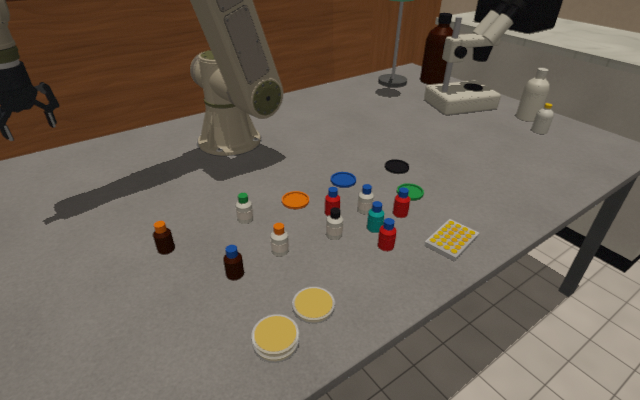

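Top view: white bottles are at blue (268,202), black (313,188), orange (362,197) and green (369,252). The ambers are at (403,194) and (440,251), the red look-alikes at (246,180), (287,155) and (297,215), and the turquoise one at (279,178). The saucers are green (216,200), black (191,243), blue (256,254) and orange (315,250). Four bottles besides the amber have a blue cap, and only the one at (268,202) has a white body. I'll confirm that in a crop.

```bash
cat > h.py <<'E'
from workcell import env
import cv2,numpy as np
np.set_printoptions(precision=4,suppress=True)
def ray(n,u,v,z,p=None):
    p=p or env.camera_params(n); V=np.array(p["view"]);R=V[:3,:3];c=-R.T@V[:3,3]
    d=R.T@np.array([(u-p["cx"])/p["fx"],-(v-p["cy"])/p["fy"],-1]); return c+d*(z-c[2])/d[2]
E
python3 - <<'E'
from h import *
im=cv2.imread("pics/top0.png")
cv2.imwrite("pics/c1.png",cv2.resize(im[140:270,175:335],None,fx=5,fy=5*.92,interpolation=2)[:598])
cv2.imwrite("pics/c2.png",cv2.resize(im[170:270,300:460],None,fx=5,fy=5,interpolation=2))
E
```

```text
(no output)
```

View pics/c1.png

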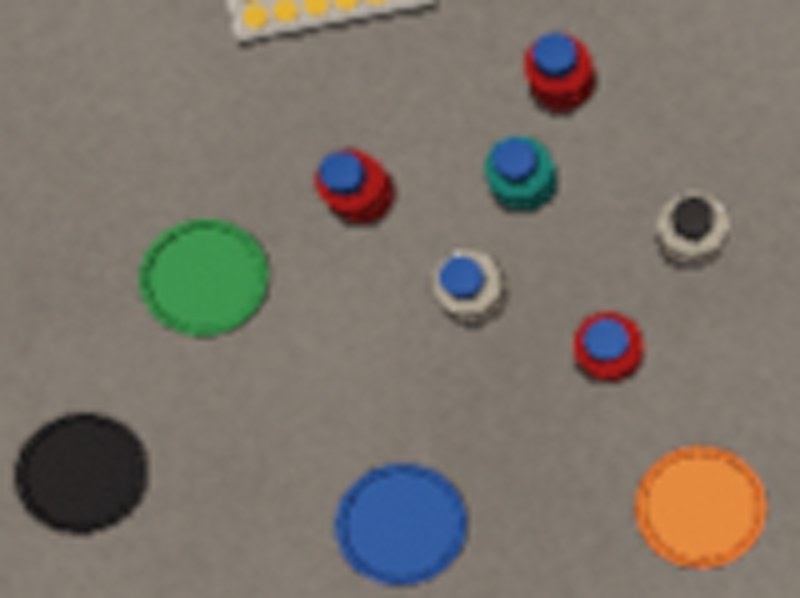

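View pics/c2.png

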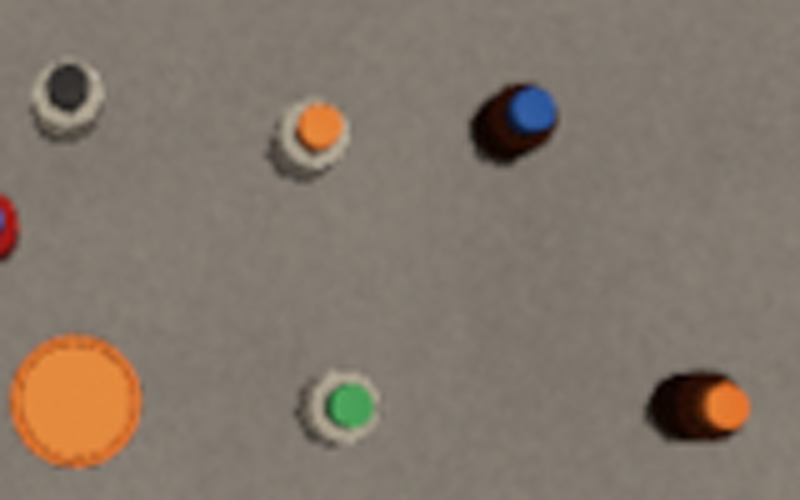

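The crop confirms it: the white body with a blue cap is at (267,200). Its neighbours are turquoise at (278,175) and red at (296,214) and (243,177).

Run:
```python
from h import *
B=dict(blue=(267.4,200.2),black=(313.6,187.4),orange=(364.2,195.4),green=(370.4,251),red3=(296.2,213.9),turq=(278.2,174.6),red1=(243.4,177.4),red2=(286,151.7),Ablue=(406.6,192),Aor=(445.4,251.2))
S=dict(green=(216,200.4),black=(191.4,242.8),blue=(255.4,253.9),orange=(315.4,250.2))
for k,v in B.items(): print(k,ray("top",*v,.08)[:2])
for k,v in S.items(): print("S",k,ray("top",*v,.008)[:2])
p=env.camera_params("wrist"); V=p["view"]; print(p["fx"],V, -V[:3,:3].T@V[:3,3])
```

```text
blue [0.5978 0.1241]
black [ 0.6327 -0.0108]
orange [ 0.6059 -0.1576]
green [ 0.4454 -0.1685]
red3 [0.5561 0.0411]
turq [0.6729 0.0922]
red1 [0.6667 0.194 ]
red2 [0.7416 0.0686]
Ablue [ 0.6133 -0.2819]
Aor [ 0.44   -0.3825]
S green [0.6109 0.2911]
S black [0.4825 0.3633]
S blue [0.4448 0.1692]
S orange [ 0.4518 -0.0125]
312.802574342517 [[ 0.2672 -0.9636 -0.0022 -0.5742]
 [ 0.912   0.2537 -0.3224  0.0421]
 [ 0.3112  0.0842  0.9466 -0.382 ]
 [ 0.      0.      0.      1.    ]] [ 0.2339 -0.5319  0.3739]
```

```bash
python3 -m pendant '[{"fingers":70,"delta_pos":[0,0,0],"angular":[0,0,-0.14]},{"fingers":70,"delta_pos":[0,0,0],"angular":[0,0,-0.14]},{"fingers":70,"delta_pos":[0,0,0],"angular":[0,0,-0.14]},{"fingers":70,"delta_pos":[0,0,0],"angular":[0,0,-0.14]},{"fingers":70,"delta_pos":[0,0,0],"angular":[0,0,-0.14]},{"fingers":70,"delta_pos":[0,0,0],"angular":[0,0,-0.14]},{"fingers":70,"delta_pos":[0,0,0],"angular":[0,0,-0.14]},{"fingers":70,"delta_pos":[0,0,0],"angular":[0,0,-0.14]},{"fingers":70,"delta_pos":[0,0,0],"angular":[0,0,-0.14]},{"fingers":70,"delta_pos":[0,0,0],"angular":[0,0,-0.14]},{"fingers":70,"delta_pos":[0,0,0],"angular":[0,0,-0.14]},{"fingers":70,"delta_pos":[0,0,0],"angular":[0,0,-0.14]}]' 50
python3 -m pendant '[{"fingers":70,"delta_pos":[0,0,0],"angular":[0,0,-0.14]},{"fingers":70,"delta_pos":[0,0,0],"angular":[0,0,-0.14]},{"fingers":70,"delta_pos":[0,0,0],"angular":[0,0,-0.14]},{"fingers":70,"delta_pos":[0,0,0],"angular":[0,0,-0.14]},{"fingers":70,"delta_pos":[0,0,0],"angular":[0,0,-0.14]},{"fingers":70,"delta_pos":[0,0,0],"angular":[0,0,-0.14]},{"fingers":70,"delta_pos":[0,0,0],"angular":[0,0,-0.14]},{"fingers":70,"delta_pos":[0,0,0],"angular":[0,0,-0.14]},{"fingers":70,"delta_pos":[0,0,0],"angular":[0,0,-0.072]},{"fingers":70,"delta_pos":[0,0,0],"angular":[0,0,0]}]'
```

```text
clock: 1.3
tcp_pos: [0.1532, -0.5539, 0.2307]
orientation: [-0.0, 0.559, 0.829, 0.0]
wrist_force: [-0.0, -0.2, 0.1]
finger_gap: 0.0701
clock: 2.3
tcp_pos: [0.1532, -0.554, 0.2308]
orientation: [-0.0, -0.0, 1.0, 0.0]
wrist_force: [-0.8, -1.0, -0.3]
finger_gap: 0.0701
```

```bash
python3 -m pendant '[{"fingers":70,"delta_pos":[-29.2,38.55,0],"angular":[0,0,0]},{"fingers":70,"delta_pos":[-29.2,38.55,0],"angular":[0,0,0]},{"fingers":70,"delta_pos":[-29.2,38.55,0],"angular":[0,0,0]},{"fingers":70,"delta_pos":[-29.2,38.55,0],"angular":[0,0,0]},{"fingers":70,"delta_pos":[-29.2,38.55,0],"angular":[0,0,0]},{"fingers":70,"delta_pos":[-29.2,38.55,0],"angular":[0,0,0]},{"fingers":70,"delta_pos":[-29.2,38.55,0],"angular":[0,0,0]},{"fingers":70,"delta_pos":[-29.2,38.55,0],"angular":[0,0,0]},{"fingers":70,"delta_pos":[-29.2,38.55,0],"angular":[0,0,0]},{"fingers":70,"delta_pos":[-29.2,38.55,0],"angular":[0,0,0]},{"fingers":70,"delta_pos":[0,0,0],"angular":[0,0,0]},{"fingers":70,"delta_pos":[0,0,0],"angular":[0,0,0]}]'
python3 - <<'E'
from h import *
import json
p=env.camera_params("wrist"); im=env.read_camera("wrist")
json.dump({k:np.array(v).tolist() for k,v in p.items()},open("w1.json","w"))
cv2.imwrite("pics/w1.png",im); print(env.get_state()["tcp_pos"])
V=p["view"]
for q in [(.4454,-.1685,.08),(.6059,-.1576,.08)]:
    c=V@np.array([*q,1]); print(p["cx"]-p["fx"]*c[0]/c[2],p["cy"]+p["fy"]*c[1]/c[2])
E
```

```text
clock: 3.5
tcp_pos: [0.4455, -0.1675, 0.2311]
orientation: [-0.0, -0.001, 1.0, -0.0]
wrist_force: [0.1, -0.3, 0.7]
finger_gap: 0.0697
[ 0.445  -0.1684  0.2311]
315.7258265667321 179.7816655438974
325.03981892779734 315.5003023495719
```

View pics/w1.png

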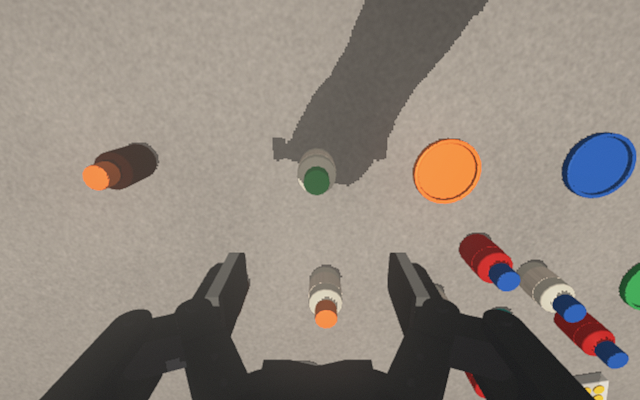

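The wrist view shows the green cap at (316,180), against a predicted (316,180). The maps agree, so I'll descend and grasp.

```bash
python3 -m pendant '[{"fingers":70,"delta_pos":[0,0,40],"angular":[0,0,0]},{"fingers":70,"delta_pos":[0,0,40],"angular":[0,0,0]},{"fingers":70,"delta_pos":[0,0,40],"angular":[0,0,0]},{"fingers":70,"delta_pos":[0,0,35],"angular":[0,0,0]},{"fingers":70,"delta_pos":[0,0,30],"angular":[0,0,0]},{"fingers":70,"delta_pos":[0,0,24],"angular":[0,0,0]},{"fingers":70,"delta_pos":[0,0,0],"angular":[0,0,0]},{"fingers":35,"delta_pos":[0,0,0],"angular":[0,0,0]},{"fingers":35,"delta_pos":[0,0,0],"angular":[0,0,0]},{"fingers":35,"delta_pos":[0,0,0],"angular":[0,0,0]},{"fingers":35,"delta_pos":[0,0,0],"angular":[0,0,0]},{"fingers":35,"delta_pos":[0,0,0],"angular":[0,0,0]}]' 40
```

```text
clock: 4.75
tcp_pos: [0.4464, -0.1699, 0.024]
orientation: [0.001, 0.0, 1.0, -0.001]
wrist_force: [-2.2, -2.8, 7.8]
finger_gap: 0.0407
```

```bash
python3 -m pendant '[{"fingers":35,"delta_pos":[0,0,-15],"angular":[0,0,0]},{"fingers":35,"delta_pos":[0,0,-30],"angular":[0,0,0]},{"fingers":35,"delta_pos":[0,0,-40],"angular":[0,0,0]},{"fingers":35,"delta_pos":[0,0,-40],"angular":[0,0,0]},{"fingers":35,"delta_pos":[0,0,-25],"angular":[0,0,0]},{"fingers":35,"delta_pos":[0,0,0],"angular":[0,0,0]}]'
python3 -m pendant '[{"fingers":35,"delta_pos":[-8,20,0],"angular":[0,0,0]},{"fingers":35,"delta_pos":[-14,40,0],"angular":[0,0,0]},{"fingers":35,"delta_pos":[-16,44,0],"angular":[0,0,0]},{"fingers":35,"delta_pos":[-16,44,0],"angular":[0,0,0]},{"fingers":35,"delta_pos":[-16,44,0],"angular":[0,0,0]},{"fingers":35,"delta_pos":[-16,44,0],"angular":[0,0,0]},{"fingers":35,"delta_pos":[-16,44,0],"angular":[0,0,0]},{"fingers":35,"delta_pos":[-16,44,0],"angular":[0,0,0]},{"fingers":35,"delta_pos":[-16,44,0],"angular":[0,0,0]},{"fingers":35,"delta_pos":[-16,44,0],"angular":[0,0,0]},{"fingers":35,"delta_pos":[-11,30,0],"angular":[0,0,0]},{"fingers":35,"delta_pos":[-4,18,0],"angular":[0,0,0]}]'
python3 - <<'E'
from h import *
cv2.imwrite("pics/w2.png",env.read_camera("wrist")); s=env.get_state();print(s["tcp_pos"],s["finger_gap"])
p=env.camera_params("wrist");V=p["view"]
for q in [(.6109,.2911,.01),(*s["tcp_pos"][:2],.0)]:
    c=V@np.array([*q,1]); print(p["cx"]-p["fx"]*c[0]/c[2],p["cy"]+p["fy"]*c[1]/c[2])
E
```

```text
clock: 5.35
tcp_pos: [0.4476, -0.1699, 0.1767]
orientation: [0.004, -0.0, 1.0, -0.002]
wrist_force: [-0.1, -0.7, -1.1]
finger_gap: 0.0411
clock: 6.55
tcp_pos: [0.6099, 0.2942, 0.1702]
orientation: [-0.001, -0.001, 1.0, -0.0]
wrist_force: [-0.8, -1.2, -0.8]
finger_gap: 0.0406
[0.6099 0.2961 0.17  ] 0.04073510546014086
311.6354628676596 178.52155853458373
316.6028009158913 175.07365791448302
```

View pics/w2.png

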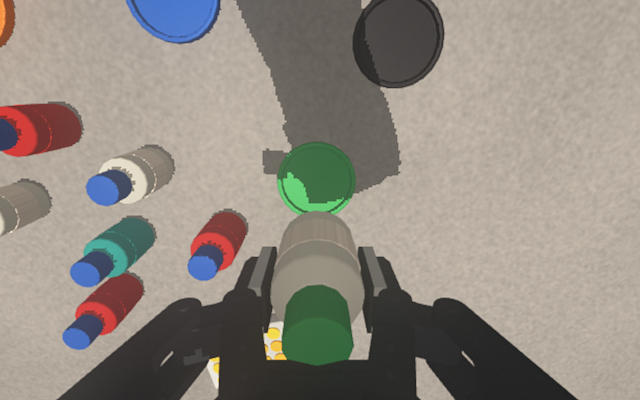

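Bottle upright in the grip. The green saucer is seen centred at about (316,178), which puts it near (0.611, 0.294). I'll descend there.

```bash
python3 -m pendant '[{"fingers":35,"delta_pos":[-1,-2,15],"angular":[0,0,0]},{"fingers":35,"delta_pos":[0,0,30],"angular":[0,0,0]},{"fingers":35,"delta_pos":[0,0,30],"angular":[0,0,0]},{"fingers":35,"delta_pos":[0,0,30],"angular":[0,0,0]},{"fingers":35,"delta_pos":[0,0,18],"angular":[0,0,0]},{"fingers":35,"delta_pos":[0,0,10],"angular":[0,0,0]},{"fingers":35,"delta_pos":[0,0,5],"angular":[0,0,0]},{"fingers":35,"delta_pos":[0,0,0],"angular":[0,0,0]},{"fingers":35,"delta_pos":[0,0,0],"angular":[0,0,0]}]'
```

```text
clock: 7.5
tcp_pos: [0.6119, 0.2895, 0.0353]
orientation: [0.001, -0.0, 1.0, 0.0]
wrist_force: [-0.5, 0.4, -1.3]
finger_gap: 0.0408
```

```bash
python3 -m pendant '[{"fingers":35,"delta_pos":[0,3,2],"angular":[0,0,0]},{"fingers":35,"delta_pos":[0,0,3],"angular":[0,0,0]},{"fingers":35,"delta_pos":[0,0,1],"angular":[0,0,0]},{"fingers":35,"delta_pos":[0,0,0],"angular":[0,0,0]},{"fingers":35,"delta_pos":[0,0,0],"angular":[0,0,0]}]'
```

```text
clock: 8.0
tcp_pos: [0.611, 0.2923, 0.0283]
orientation: [-0.0, -0.0, 1.0, -0.0]
wrist_force: [0.3, -0.6, -1.0]
finger_gap: 0.041
```

```bash
python3 -m pendant '[{"fingers":35,"delta_pos":[0,0,1],"angular":[0,0,0]},{"fingers":35,"delta_pos":[0,0,1],"angular":[0,0,0]},{"fingers":35,"delta_pos":[0,0,0],"angular":[0,0,0]}]'
python3 -m pendant '[{"fingers":46,"delta_pos":[0,0,0],"angular":[0,0,0]},{"fingers":55,"delta_pos":[0,0,0],"angular":[0,0,0]},{"fingers":70,"delta_pos":[0,0,0],"angular":[0,0,0]},{"fingers":70,"delta_pos":[0,0,0],"angular":[0,0,0]},{"fingers":70,"delta_pos":[0,0,0],"angular":[0,0,0]},{"fingers":70,"delta_pos":[0,0,-15],"angular":[0,0,0]},{"fingers":70,"delta_pos":[0,0,-30],"angular":[0,0,0]},{"fingers":70,"delta_pos":[0,0,-40],"angular":[0,0,0]},{"fingers":70,"delta_pos":[0,0,-45],"angular":[0,0,0]},{"fingers":70,"delta_pos":[0,0,-20],"angular":[0,0,0]},{"fingers":70,"delta_pos":[0,0,0],"angular":[0,0,0]}]'
python3 - <<'E'
from h import *
im=env.read_camera("scene");cv2.imwrite("pics/s1.png",cv2.resize(im[120:270,280:460],None,fx=4,fy=4,interpolation=2))
s=env.get_state();print(s["tcp_pos"],s["finger_gap"])
E
```

```text
clock: 8.3
tcp_pos: [0.6112, 0.2924, 0.028]
orientation: [0.001, -0.0, 1.0, 0.0]
wrist_force: [-2.3, -1.1, 8.3]
finger_gap: 0.0406
clock: 9.4
tcp_pos: [0.6136, 0.2932, 0.1825]
orientation: [0.004, -0.0, 1.0, 0.001]
wrist_force: [0.0, 0.5, 0.2]
finger_gap: 0.0702
[0.6125 0.2928 0.1797] 0.07012374514785982
```

View pics/s1.png

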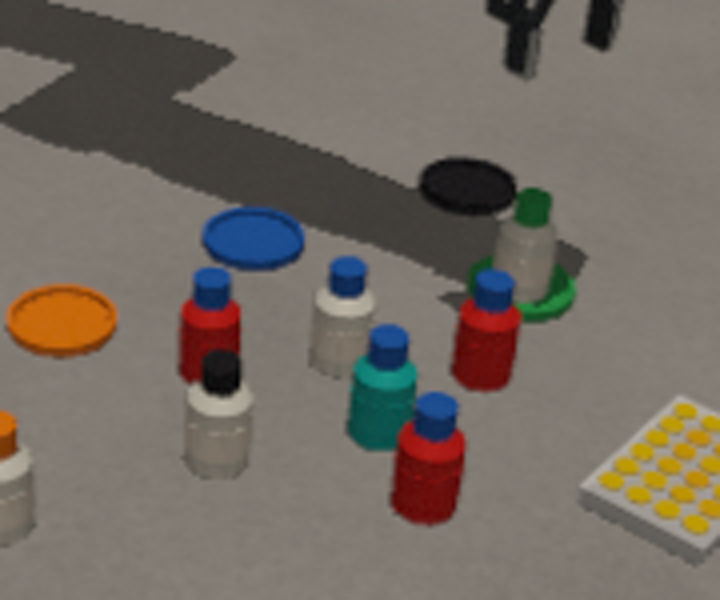

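Green bottle is standing in the green saucer at crop (525,240). Next is the white blue-capped bottle.

```bash
python3 -m pendant '[{"fingers":70,"delta_pos":[3,-20,0],"angular":[0,0,0]},{"fingers":70,"delta_pos":[3,-45,0],"angular":[0,0,0]},{"fingers":70,"delta_pos":[3,-45,0],"angular":[0,0,0]},{"fingers":70,"delta_pos":[3,-40,0],"angular":[0,0,0]},{"fingers":70,"delta_pos":[1,-18,0],"angular":[0,0,0]},{"fingers":70,"delta_pos":[0,0,0],"angular":[0,0,0]},{"fingers":70,"delta_pos":[0,0,0],"angular":[0,0,0]},{"fingers":70,"delta_pos":[0,0,0],"angular":[0,0,0]}]'
python3 - <<'E'
from h import *
p=env.camera_params("wrist");s=env.get_state();cv2.imwrite("pics/w3.png",env.read_camera("wrist")); print(s["tcp_pos"])
V=p["view"]
for q in [(.5978,.1241,.08),(.4448,.1692,.01)]:
    c=V@np.array([*q,1]); print(p["cx"]-p["fx"]*c[0]/c[2],p["cy"]+p["fy"]*c[1]/c[2])
E
```

```text
clock: 10.25
tcp_pos: [0.598, 0.1256, 0.1758]
orientation: [-0.0, -0.001, 1.0, 0.0]
wrist_force: [0.2, -0.0, -0.0]
finger_gap: 0.0699
[0.598  0.1256 0.1758]
314.971929968201 198.03559934942675
367.6527895155945 4.262517225686025
```

View pics/w3.png

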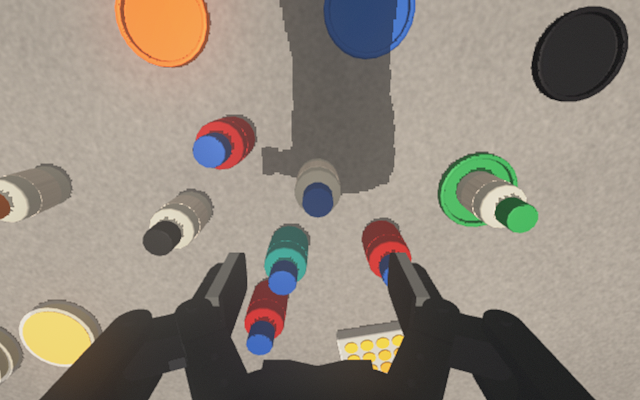

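The blue cap at (317,199), white body, matches its prediction to about 2 mm, and the turquoise and red neighbours are clear of the fingers.

```bash
python3 -m pendant '[{"fingers":70,"delta_pos":[-1,0,20],"angular":[0,0,0]},{"fingers":70,"delta_pos":[0,0,40],"angular":[0,0,0]},{"fingers":70,"delta_pos":[0,0,40],"angular":[0,0,0]},{"fingers":70,"delta_pos":[0,0,34],"angular":[0,0,0]},{"fingers":70,"delta_pos":[0,0,20],"angular":[0,0,0]},{"fingers":70,"delta_pos":[0,0,0],"angular":[0,0,0]},{"fingers":35,"delta_pos":[0,0,0],"angular":[0,0,0]},{"fingers":35,"delta_pos":[0,0,0],"angular":[0,0,0]},{"fingers":35,"delta_pos":[0,0,0],"angular":[0,0,0]},{"fingers":35,"delta_pos":[0,0,0],"angular":[0,0,0]},{"fingers":35,"delta_pos":[0,0,0],"angular":[0,0,0]}]'
python3 -m pendant '[{"fingers":35,"delta_pos":[0,0,-15],"angular":[0,0,0]},{"fingers":35,"delta_pos":[0,0,-30],"angular":[0,0,0]},{"fingers":35,"delta_pos":[0,0,-40],"angular":[0,0,0]},{"fingers":35,"delta_pos":[0,0,-40],"angular":[0,0,0]},{"fingers":35,"delta_pos":[0,0,-25],"angular":[0,0,0]},{"fingers":35,"delta_pos":[0,0,0],"angular":[0,0,0]}]'
```

```text
clock: 11.4
tcp_pos: [0.6007, 0.1247, 0.0242]
orientation: [0.002, -0.0, 1.0, 0.0]
wrist_force: [0.8, 1.8, 6.7]
finger_gap: 0.0409
clock: 12.0
tcp_pos: [0.6016, 0.1244, 0.1772]
orientation: [0.004, 0.0, 1.0, 0.0]
wrist_force: [-0.8, 0.2, -1.2]
finger_gap: 0.0406
```

Run:
```python
from h import *
# w3 picture: camera pose reconstructed from offset vs current pose is unreliable; use current view
p=env.camera_params("wrist");s=env.get_state();im=env.read_camera("wrist");V=p["view"]
hsv=cv2.cvtColor(im,cv2.COLOR_BGR2HSV)
print(s["tcp_pos"])
def contour(c,R=.04,z=.01):
    a=np.linspace(0,6.28,60);P=np.c_[c[0]+R*np.cos(a),c[1]+R*np.sin(a),0*a+z,0*a+1]@V.T
    return np.c_[p["cx"]-p["fx"]*P[:,0]/P[:,2],p["cy"]+p["fy"]*P[:,1]/P[:,2]]
for c,col in [((.4448,.1692),(255,255,0)),((.4518,-.0125),(0,255,255)),((.4825,.3633),(255,255,255)),((.611,.2935),(255,0,255))]:
    cv2.polylines(im,[np.round(contour(c)*8).astype(int)],True,col,1,cv2.LINE_AA,3)
cv2.imwrite("pics/w4.png",im)
```

```text
[0.6016 0.1244 0.1772]
```

View pics/w4.png

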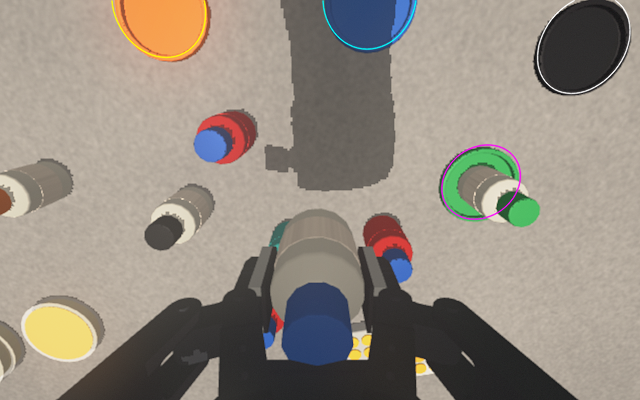

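The projected saucer outlines fit to a couple of mm. Carrying blue to its saucer.

```bash
python3 -m pendant '[{"fingers":35,"delta_pos":[20,6,0],"angular":[0,0,0]},{"fingers":35,"delta_pos":[40,11,0],"angular":[0,0,0]},{"fingers":35,"delta_pos":[40,11,0],"angular":[0,0,0]},{"fingers":35,"delta_pos":[35,11,0],"angular":[0,0,0]},{"fingers":35,"delta_pos":[19,6,0],"angular":[0,0,0]},{"fingers":35,"delta_pos":[0,0,0],"angular":[0,0,0]},{"fingers":35,"delta_pos":[0,0,20],"angular":[0,0,0]},{"fingers":35,"delta_pos":[0,0,35],"angular":[0,0,0]},{"fingers":35,"delta_pos":[0,0,35],"angular":[0,0,0]},{"fingers":35,"delta_pos":[0,0,30],"angular":[0,0,0]},{"fingers":35,"delta_pos":[0,0,14],"angular":[0,0,0]},{"fingers":35,"delta_pos":[0,0,4],"angular":[0,0,0]}]'
python3 -m pendant '[{"fingers":35,"delta_pos":[0,0,3],"angular":[0,0,0]},{"fingers":35,"delta_pos":[0,0,2],"angular":[0,0,0]},{"fingers":35,"delta_pos":[0,0,2],"angular":[0,0,0]},{"fingers":35,"delta_pos":[0,0,0],"angular":[0,0,0]},{"fingers":35,"delta_pos":[0,0,0],"angular":[0,0,0]}]'
```

```text
clock: 13.25
tcp_pos: [0.4433, 0.1684, 0.0311]
orientation: [-0.003, 0.0, 1.0, -0.001]
wrist_force: [-1.2, 0.8, -0.6]
finger_gap: 0.0408
clock: 13.75
tcp_pos: [0.446, 0.1694, 0.0282]
orientation: [0.001, -0.0, 1.0, 0.0]
wrist_force: [-0.9, 0.6, 3.0]
finger_gap: 0.0405
```

```bash
python3 -m pendant '[{"fingers":46,"delta_pos":[0,0,0],"angular":[0,0,0]},{"fingers":55,"delta_pos":[0,0,0],"angular":[0,0,0]},{"fingers":70,"delta_pos":[0,0,0],"angular":[0,0,0]},{"fingers":70,"delta_pos":[0,0,0],"angular":[0,0,0]},{"fingers":70,"delta_pos":[0,0,0],"angular":[0,0,0]},{"fingers":70,"delta_pos":[0,0,-15],"angular":[0,0,0]},{"fingers":70,"delta_pos":[0,0,-30],"angular":[0,0,0]},{"fingers":70,"delta_pos":[0,0,-40],"angular":[0,0,0]},{"fingers":70,"delta_pos":[0,0,-45],"angular":[0,0,0]},{"fingers":70,"delta_pos":[0,0,-20],"angular":[0,0,0]},{"fingers":70,"delta_pos":[0,0,0],"angular":[0,0,0]}]'
python3 -m pendant '[{"fingers":70,"delta_pos":[-15,-15,0],"angular":[0,0,0]},{"fingers":70,"delta_pos":[-30,-30,0],"angular":[0,0,0]},{"fingers":70,"delta_pos":[-33,-30,0],"angular":[0,0,0]},{"fingers":70,"delta_pos":[-33,-30,0],"angular":[0,0,0]},{"fingers":70,"delta_pos":[-33,-30,0],"angular":[0,0,0]},{"fingers":70,"delta_pos":[-28,-30,0],"angular":[0,0,0]},{"fingers":70,"delta_pos":[-15,-15,0],"angular":[0,0,0]},{"fingers":70,"delta_pos":[0,0,0],"angular":[0,0,0]},{"fingers":70,"delta_pos":[0,0,0],"angular":[0,0,0]},{"fingers":70,"delta_pos":[0,0,0],"angular":[0,0,0]}]'
python3 - <<'E'
from h import *
p=env.camera_params("wrist");s=env.get_state();im=env.read_camera("wrist"); print(s["tcp_pos"])
V=p["view"]
for q in [(.6327,-.0108,.08),(.6059,-.1576,.08),(.4448,.1692,.084)]:
    c=V@np.array([*q,1]); x=(p["cx"]-p["fx"]*c[0]/c[2],p["cy"]+p["fy"]*c[1]/c[2]);print(x); cv2.drawMarker(im,(round(x[0]),round(x[1])),(255,0,255),1,14)
cv2.imwrite("pics/w5.png",im)
E
```

```text
clock: 14.85
tcp_pos: [0.4475, 0.1698, 0.1808]
orientation: [0.003, -0.0, 1.0, 0.001]
wrist_force: [-0.1, -0.5, 0.7]
finger_gap: 0.07
clock: 15.85
tcp_pos: [0.6309, -0.0097, 0.1764]
orientation: [-0.001, -0.001, 1.0, 0.0]
wrist_force: [-0.7, -0.1, 0.2]
finger_gap: 0.0697
[ 0.6309 -0.0097  0.1764]
(np.float64(315.38952449460027), np.float64(200.367875371742))
(np.float64(128.29652011854577), np.float64(167.86956614614556))
(np.float64(610.8965345794684), np.float64(-88.20763998643531))
```

View pics/w5.png

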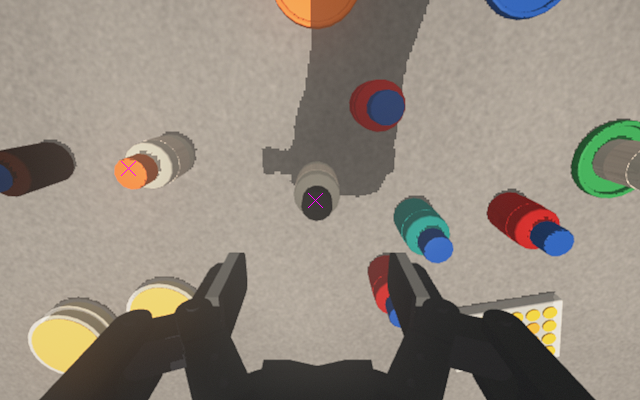

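Black cap at (317,203), orange cap at (130,171). Both are within about 2 mm of prediction.

```bash
python3 -m pendant '[{"fingers":70,"delta_pos":[-2,1,21],"angular":[0,0,0]},{"fingers":70,"delta_pos":[0,0,40],"angular":[0,0,0]},{"fingers":70,"delta_pos":[0,0,40],"angular":[0,0,0]},{"fingers":70,"delta_pos":[0,0,34],"angular":[0,0,0]},{"fingers":70,"delta_pos":[0,0,20],"angular":[0,0,0]},{"fingers":70,"delta_pos":[0,0,0],"angular":[0,0,0]},{"fingers":35,"delta_pos":[0,0,0],"angular":[0,0,0]},{"fingers":35,"delta_pos":[0,0,0],"angular":[0,0,0]},{"fingers":35,"delta_pos":[0,0,0],"angular":[0,0,0]},{"fingers":35,"delta_pos":[0,0,0],"angular":[0,0,0]},{"fingers":35,"delta_pos":[0,0,0],"angular":[0,0,0]}]'
python3 -m pendant '[{"fingers":35,"delta_pos":[0,0,-15],"angular":[0,0,0]},{"fingers":35,"delta_pos":[0,0,-30],"angular":[0,0,0]},{"fingers":35,"delta_pos":[0,0,-40],"angular":[0,0,0]},{"fingers":35,"delta_pos":[0,0,-40],"angular":[0,0,0]},{"fingers":35,"delta_pos":[0,0,-25],"angular":[0,0,0]},{"fingers":35,"delta_pos":[0,0,0],"angular":[0,0,0]}]'
```

```text
clock: 17.0
tcp_pos: [0.6358, -0.0096, 0.0246]
orientation: [0.002, -0.0, 1.0, -0.0]
wrist_force: [-0.8, 1.6, 6.5]
finger_gap: 0.041
clock: 17.6
tcp_pos: [0.6369, -0.0101, 0.1778]
orientation: [0.005, -0.0, 1.0, -0.001]
wrist_force: [0.4, 0.4, -0.2]
finger_gap: 0.0407
```

```bash
python3 -m pendant '[{"fingers":35,"delta_pos":[7,17,0],"angular":[0,0,0]},{"fingers":35,"delta_pos":[14,34,0],"angular":[0,0,0]},{"fingers":35,"delta_pos":[14,34,0],"angular":[0,0,0]},{"fingers":35,"delta_pos":[14,34,0],"angular":[0,0,0]},{"fingers":35,"delta_pos":[14,34,0],"angular":[0,0,0]},{"fingers":35,"delta_pos":[14,34,0],"angular":[0,0,0]},{"fingers":35,"delta_pos":[14,34,0],"angular":[0,0,0]},{"fingers":35,"delta_pos":[14,34,0],"angular":[0,0,0]},{"fingers":35,"delta_pos":[14,34,0],"angular":[0,0,0]},{"fingers":35,"delta_pos":[14,34,0],"angular":[0,0,0]},{"fingers":35,"delta_pos":[14,34,0],"angular":[0,0,0]},{"fingers":35,"delta_pos":[5,16,0],"angular":[0,0,0]}]'
python3 -m pendant '[{"fingers":35,"delta_pos":[0,0,0],"angular":[0,0,0]},{"fingers":35,"delta_pos":[0,0,20],"angular":[0,0,0]},{"fingers":35,"delta_pos":[0,0,35],"angular":[0,0,0]},{"fingers":35,"delta_pos":[0,0,35],"angular":[0,0,0]},{"fingers":35,"delta_pos":[0,0,30],"angular":[0,0,0]},{"fingers":35,"delta_pos":[0,0,14],"angular":[0,0,0]},{"fingers":35,"delta_pos":[0,0,4],"angular":[0,0,0]},{"fingers":35,"delta_pos":[0,0,3],"angular":[0,0,0]},{"fingers":35,"delta_pos":[0,0,2],"angular":[0,0,0]},{"fingers":35,"delta_pos":[0,0,2],"angular":[0,0,0]},{"fingers":35,"delta_pos":[0,0,0],"angular":[0,0,0]},{"fingers":35,"delta_pos":[0,0,0],"angular":[0,0,0]}]'
```

```text
clock: 18.8
tcp_pos: [0.4786, 0.3657, 0.1702]
orientation: [-0.002, -0.002, 1.0, -0.001]
wrist_force: [0.2, -0.1, -2.3]
finger_gap: 0.0408
clock: 20.0
tcp_pos: [0.483, 0.3636, 0.0286]
orientation: [0.001, -0.0, 1.0, 0.0]
wrist_force: [-0.8, -1.4, 4.9]
finger_gap: 0.0406
```

```bash
python3 -m pendant '[{"fingers":46,"delta_pos":[0,0,0],"angular":[0,0,0]},{"fingers":55,"delta_pos":[0,0,0],"angular":[0,0,0]},{"fingers":70,"delta_pos":[0,0,0],"angular":[0,0,0]},{"fingers":70,"delta_pos":[0,0,0],"angular":[0,0,0]},{"fingers":70,"delta_pos":[0,0,0],"angular":[0,0,0]},{"fingers":70,"delta_pos":[0,0,-15],"angular":[0,0,0]},{"fingers":70,"delta_pos":[0,0,-30],"angular":[0,0,0]},{"fingers":70,"delta_pos":[0,0,-40],"angular":[0,0,0]},{"fingers":70,"delta_pos":[0,0,-45],"angular":[0,0,0]},{"fingers":70,"delta_pos":[0,0,-20],"angular":[0,0,0]},{"fingers":70,"delta_pos":[0,0,0],"angular":[0,0,0]}]'
python3 -m pendant '[{"fingers":70,"delta_pos":[-6,-24,0],"angular":[0,0,0]},{"fingers":70,"delta_pos":[-11,-46,0],"angular":[0,0,0]},{"fingers":70,"delta_pos":[-11,-46,0],"angular":[0,0,0]},{"fingers":70,"delta_pos":[-11,-46,0],"angular":[0,0,0]},{"fingers":70,"delta_pos":[-11,-46,0],"angular":[0,0,0]},{"fingers":70,"delta_pos":[-11,-46,0],"angular":[0,0,0]},{"fingers":70,"delta_pos":[-11,-46,0],"angular":[0,0,0]},{"fingers":70,"delta_pos":[-11,-46,0],"angular":[0,0,0]},{"fingers":70,"delta_pos":[-11,-46,0],"angular":[0,0,0]},{"fingers":70,"delta_pos":[-11,-46,0],"angular":[0,0,0]},{"fingers":70,"delta_pos":[-11,-46,0],"angular":[0,0,0]},{"fingers":70,"delta_pos":[-10,-35.5,0],"angular":[0,0,0]}]'
python3 -m pendant '[{"fingers":70,"delta_pos":[0,0,0],"angular":[0,0,0]},{"fingers":70,"delta_pos":[0,0,0],"angular":[0,0,0]},{"fingers":70,"delta_pos":[0,0,0],"angular":[0,0,0]}]'
python3 - <<'E'
from h import *
p=env.camera_params("wrist");s=env.get_state();im=env.read_camera("wrist"); print(s["tcp_pos"])
V=p["view"]
for q in [(.608,-.156,.08)]:
    c=V@np.array([*q,1]); x=(p["cx"]-p["fx"]*c[0]/c[2],p["cy"]+p["fy"]*c[1]/c[2]);print(x); cv2.drawMarker(im,(round(x[0]),round(x[1])),(255,0,255),1,14)
cv2.imwrite("pics/w6.png",im)
E
```

```text
clock: 21.1
tcp_pos: [0.4842, 0.3646, 0.1816]
orientation: [0.003, -0.0, 1.0, 0.002]
wrist_force: [0.5, -0.1, 0.1]
finger_gap: 0.0697
clock: 22.3
tcp_pos: [0.6077, -0.1588, 0.1756]
orientation: [-0.001, 0.001, 1.0, 0.0]
wrist_force: [0.4, 0.6, 1.1]
finger_gap: 0.0701
clock: 22.6
tcp_pos: [0.6074, -0.1551, 0.1763]
orientation: [-0.001, -0.0, 1.0, 0.001]
wrist_force: [-0.2, -0.4, 0.2]
finger_gap: 0.0701
[ 0.6074 -0.1551  0.1763]
(np.float64(315.5747702340943), np.float64(198.9801668730154))
```

View pics/w6.png

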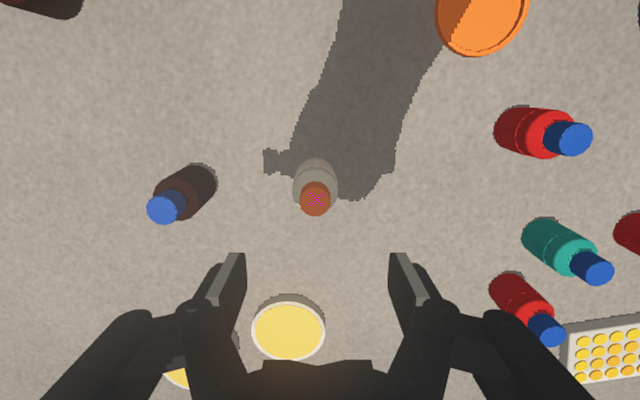

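The white orange-capped bottle at (315,199) is exactly on its prediction. Grasping it.

```bash
python3 -m pendant '[{"fingers":70,"delta_pos":[0,0,21],"angular":[0,0,0]},{"fingers":70,"delta_pos":[0,0,40],"angular":[0,0,0]},{"fingers":70,"delta_pos":[0,0,40],"angular":[0,0,0]},{"fingers":70,"delta_pos":[0,0,34],"angular":[0,0,0]},{"fingers":70,"delta_pos":[0,0,20],"angular":[0,0,0]},{"fingers":70,"delta_pos":[0,0,0],"angular":[0,0,0]},{"fingers":35,"delta_pos":[0,0,0],"angular":[0,0,0]},{"fingers":35,"delta_pos":[0,0,0],"angular":[0,0,0]},{"fingers":35,"delta_pos":[0,0,0],"angular":[0,0,0]},{"fingers":35,"delta_pos":[0,0,0],"angular":[0,0,0]},{"fingers":35,"delta_pos":[0,0,0],"angular":[0,0,0]}]'
python3 -m pendant '[{"fingers":35,"delta_pos":[0,0,-15],"angular":[0,0,0]},{"fingers":35,"delta_pos":[0,0,-30],"angular":[0,0,0]},{"fingers":35,"delta_pos":[0,0,-40],"angular":[0,0,0]},{"fingers":35,"delta_pos":[0,0,-40],"angular":[0,0,0]},{"fingers":35,"delta_pos":[0,0,-25],"angular":[0,0,0]},{"fingers":35,"delta_pos":[0,0,0],"angular":[0,0,0]}]'
```

```text
clock: 23.75
tcp_pos: [0.6098, -0.1564, 0.0245]
orientation: [0.002, -0.0, 1.0, -0.0]
wrist_force: [0.2, 1.2, 6.9]
finger_gap: 0.0409
clock: 24.35
tcp_pos: [0.6107, -0.1573, 0.1777]
orientation: [0.004, -0.0, 1.0, -0.002]
wrist_force: [0.1, 0.3, -1.1]
finger_gap: 0.0401
```

```bash
python3 -m pendant '[{"fingers":35,"delta_pos":[12,12,0],"angular":[0,0,0]},{"fingers":35,"delta_pos":[28,26,0],"angular":[0,0,0]},{"fingers":35,"delta_pos":[28,26,0],"angular":[0,0,0]},{"fingers":35,"delta_pos":[28,26,0],"angular":[0,0,0]},{"fingers":35,"delta_pos":[28,26,0],"angular":[0,0,0]},{"fingers":35,"delta_pos":[20,18,0],"angular":[0,0,0]},{"fingers":35,"delta_pos":[12,10,0],"angular":[0,0,0]},{"fingers":35,"delta_pos":[0,0,0],"angular":[0,0,0]}]'
python3 -m pendant '[{"fingers":35,"delta_pos":[0,0,0],"angular":[0,0,0]},{"fingers":35,"delta_pos":[0,0,20],"angular":[0,0,0]},{"fingers":35,"delta_pos":[0,0,35],"angular":[0,0,0]},{"fingers":35,"delta_pos":[0,0,35],"angular":[0,0,0]},{"fingers":35,"delta_pos":[0,0,30],"angular":[0,0,0]},{"fingers":35,"delta_pos":[0,0,14],"angular":[0,0,0]},{"fingers":35,"delta_pos":[0,0,4],"angular":[0,0,0]},{"fingers":35,"delta_pos":[0,0,3],"angular":[0,0,0]},{"fingers":35,"delta_pos":[0,0,2],"angular":[0,0,0]},{"fingers":35,"delta_pos":[0,0,2],"angular":[0,0,0]},{"fingers":35,"delta_pos":[0,0,0],"angular":[0,0,0]},{"fingers":35,"delta_pos":[0,0,0],"angular":[0,0,0]}]'
```

```text
clock: 25.15
tcp_pos: [0.4503, -0.0111, 0.1718]
orientation: [-0.001, -0.001, 1.0, 0.0]
wrist_force: [0.2, -0.2, -0.7]
finger_gap: 0.0408
clock: 26.35
tcp_pos: [0.4534, -0.0126, 0.0285]
orientation: [0.001, -0.0, 1.0, -0.001]
wrist_force: [-0.8, -1.2, 6.2]
finger_gap: 0.0409
```

```bash
python3 -m pendant '[{"fingers":46,"delta_pos":[0,0,0],"angular":[0,0,0]},{"fingers":55,"delta_pos":[0,0,0],"angular":[0,0,0]},{"fingers":70,"delta_pos":[0,0,0],"angular":[0,0,0]},{"fingers":70,"delta_pos":[0,0,0],"angular":[0,0,0]},{"fingers":70,"delta_pos":[0,0,0],"angular":[0,0,0]},{"fingers":70,"delta_pos":[0,0,-15],"angular":[0,0,0]},{"fingers":70,"delta_pos":[0,0,-30],"angular":[0,0,0]},{"fingers":70,"delta_pos":[0,0,-40],"angular":[0,0,0]},{"fingers":70,"delta_pos":[0,0,-45],"angular":[0,0,0]},{"fingers":70,"delta_pos":[0,0,-40],"angular":[0,0,0]},{"fingers":70,"delta_pos":[0,0,-30],"angular":[0,0,0]},{"fingers":70,"delta_pos":[0,0,0],"angular":[0,0,0]}]'
python3 -m pendant '[{"fingers":70,"delta_pos":[18,-40,0],"angular":[0,0,0]},{"fingers":70,"delta_pos":[18,-40,0],"angular":[0,0,0]},{"fingers":70,"delta_pos":[18,-40,0],"angular":[0,0,0]},{"fingers":70,"delta_pos":[18,-40,0],"angular":[0,0,0]},{"fingers":70,"delta_pos":[18,-40,0],"angular":[0,0,0]},{"fingers":70,"delta_pos":[18,-40,0],"angular":[0,0,0]},{"fingers":70,"delta_pos":[18,-40,0],"angular":[0,0,0]},{"fingers":70,"delta_pos":[18,-40,0],"angular":[0,0,0]},{"fingers":70,"delta_pos":[18,-40,0],"angular":[0,0,0]},{"fingers":70,"delta_pos":[18,-40,0],"angular":[0,0,0]},{"fingers":70,"delta_pos":[0,0,0],"angular":[0,0,0]},{"fingers":70,"delta_pos":[0,0,0],"angular":[0,0,0]}]'
python3 - <<'E'
from h import *
im=env.read_camera("top");cv2.imwrite("pics/t2.png",cv2.resize(im[140:270,175:335],None,fx=5,fy=4.6,interpolation=2)[:598])
cv2.imwrite("pics/s2.png",env.read_camera("scene"))
p=env.camera_params("top");V=p["view"]
for k,c in dict(green=(.611,.292),black=(.4825,.3633),blue=(.4448,.1692),orange=(.4518,-.0125)).items():
    q=V@np.array([*c,.084,1]);u,v=p["cx"]-p["fx"]*q[0]/q[2],p["cy"]+p["fy"]*q[1]/q[2];print(k,(u-175)*5,(v-140)*4.6)
E
```

```text
clock: 27.55
tcp_pos: [0.4547, -0.0127, 0.2317]
orientation: [0.004, -0.0, 1.0, -0.001]
wrist_force: [-0.2, 0.6, 0.1]
finger_gap: 0.0702
clock: 28.75
tcp_pos: [0.2714, -0.4122, 0.2259]
orientation: [-0.0, 0.001, 1.0, 0.001]
wrist_force: [-0.2, 0.3, -0.7]
finger_gap: 0.07
green 170.33969034897524 260.9377535178308
black 39.76578710097556 469.3646865674994
blue 382.1402384101867 524.0276850662596
orange 703.0581925650554 505.8163154049647
```

View pics/t2.png

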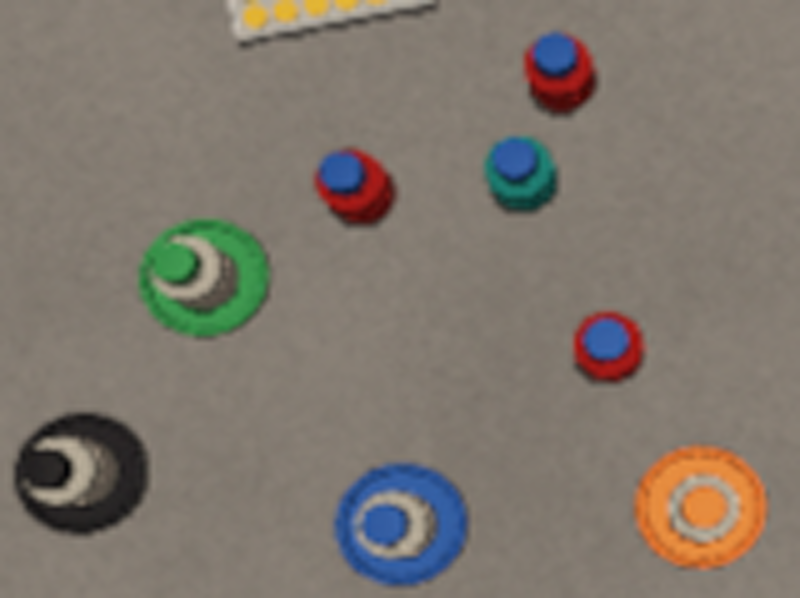

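View pics/s2.png

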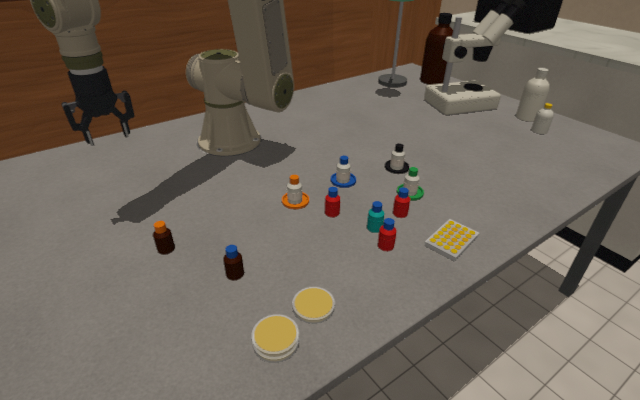

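In the crop the caps sit at green (175,263), black (44,469), blue (386,524) and orange (703,505). Each is within about 3 mm of the position expected for a centred, upright bottle. The ambers at scene (164,238) and (234,263) have not moved.

```bash
python3 -c "
from workcell import env
print(env.hand_in())"
```

```text
the job is handed in; nothing more can be done
None
```

All four white bottles are standing in the saucers that match their caps, and I handed the job in at about 29 s of the 109 s limit. The hand-in reports no verdict, so what follows rests on my own last checks.

- **Placing:** I gripped each bottle by its body with 40 N. I lowered it until the wrist force sensor read contact, 3 to 8 N, before opening the fingers.
- **Final position:** in the last top view each cap was within about 3 mm of where a centred, upright bottle's cap should appear. The limit is 15 mm.
- **Bystanders:** the scene camera shows both brown bottles upright and, as far as that view shows, in their original places. The red and turquoise look-alikes also look undisturbed, and the gripper is clear of everything.
- **Disagreement:** the wrist camera first put the green saucer 2 to 3 mm further left than the top camera did. That first picture was taken while the arm was still settling. I placed the green bottle between the two estimates, about 1 to 2 mm off centre.

No check failed.

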